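Put the electrician's tools back in their foam-lined case

TASK

Put the multimeter, the tape measure, the hole saw and the laser level from the rubber mat back into the grey tool case, each fully down and upright in the foam cut-out of its own shape (the multimeter on its back as it lies now, long tools along their cut-outs, the square laser square to its own, either way round). Lower each one in gently rather than dropping it, and leave the torch and the pocket spirit level that are already in the case where they are.

Things in the scene. Friction and masses are not known exactly. Their poses are not given: they have to be found in the camera images.
- meter: digital multimeter lying on its back: bright red holster 120 x 60 x 42 mm (x, y, z; edges rounded 6 mm) with a dark face, pale display at the +x end, a black dial (its bar reaches 52 mm high) and three sockets at the -x end; about 0.26 kg. Origin: centre of its underside; x along its length, z up. Grip across y (60 mm).
- tape: yellow tape measure standing on its base, 76 x 40 x 66 mm (x, y, z; flat sides at y = +-20 mm, top strip to 68 mm), back rounded towards +x, black strip on top, steel hook at the -x foot; about 0.3 kg. Origin: centre of its 76 x 40 mm underside; z up. Grip across y (40 mm).
- holesaw: hole saw standing teeth down: round steel cup 54 mm in diameter and 44 mm high with a dark blue band, on top a hexagon nut 23 mm wide to 51 mm and a steel shank 10 mm thick to 69 mm height; about 0.2 kg. Origin: centre of its underside, z up along the shank. Grip the cup across its diameter.
- laser: cross-line laser level, an upright teal block 60 x 60 mm and 62 mm high with black base, black top (buttons to 66 mm) carrying a white and red button, window on the -x side; about 0.36 kg. Origin: centre of its underside, z up. Grip across x or y (60 mm).
- meter_foam: The multimeter's place: black foam block 150 x 100 x 30 mm (x, y, z) fixed in the grey case, with a rectangular 136 x 76 mm (x, y) pocket in its middle, 12 mm deep, with a flat orange floor. Origin: centre of the block's underside, under the pocket's middle; z up, x along the 150 mm side; pocket floor at z = 18 mm, foam top at 30 mm (21 and 33 mm over the bench).
- tape_foam: The tape measure's place: black foam block 150 x 100 x 30 mm (x, y, z) fixed in the grey case, with a narrow rectangular 92 x 56 mm (x, y) pocket in its middle, 12 mm deep, with a flat orange floor. Black finger notch 40 x 14 mm in each y side. Origin: centre of the block's underside, under the pocket's middle; z up, x along the 150 mm side; pocket floor at z = 18 mm, foam top at 30 mm (21 and 33 mm over the bench).
- holesaw_foam: The hole saw's place: black foam block 150 x 100 x 30 mm (x, y, z) fixed in the grey case, with a round 70 mm diameter pocket in its middle, 12 mm deep, with a flat orange floor. Origin: centre of the block's underside, under the pocket's middle; z up, x along the 150 mm side; pocket floor at z = 18 mm, foam top at 30 mm (21 and 33 mm over the bench).
- laser_foam: The laser level's place: black foam block 150 x 100 x 30 mm (x, y, z) fixed in the grey case, with a square 76 x 76 mm pocket in its middle, 12 mm deep, with a flat orange floor. Origin: centre of the block's underside, under the pocket's middle; z up, x along the 150 mm side; pocket floor at z = 18 mm, foam top at 30 mm (21 and 33 mm over the bench).
- torch: black pocket torch already lying in its own foam in the case, 120 x 34 x 34 mm (x, y, z), bright metal head and tail; leave it there. Origin: centre of its underside; x along its length.
- level: blue pocket spirit level with a yellow-green vial on top, already standing in its own foam in the case, 108 x 20 x 40 mm (x, y, z); leave it there. Origin: centre of its underside; x along its length.

How it is judged:
By the outcome, as a careful person would: the job done as asked, in the order asked, and still so for the second after the job is handed in, with the robot touching nothing.
It also fails if it takes over 112 s, if anything falls off the work surface, if the arm or the gripper's body presses on something with over 40 N, if the wrist force passes 120 N, or if a joint passes its speed limit or range.

ROBOT

A 7-joint arm with a two-finger parallel gripper is mounted at the origin on the work surface. World frame = base frame: x ahead of the robot, y to its left, z up, the work surface at z = 0. Lengths are in m, angles in rad, forces in N, time in s.
With the tool pointing down it reaches from about 0.4 to 0.85 m from the base axis. Payload 4.5 kg.
Tool frame: the origin (TCP) lies midway between the tips of the shut fingers; the grasp point (between the pads) lies 19 mm behind it; z points along the fingers, y is the line along which they close (so a half turn about z gives the same grasp; the last joint's range is limited). The gripper opens to 88 mm and grips with 3 to 60 N. Pads are 18 mm wide; open, the fingers measure 123 mm over their backs; the gripper's body (75 mm by 187 mm) begins 45 mm behind the grasp point.
Start: joints at [1.171, 0.689, -0.195, 1.565, 0.157, 0.902, -0.215], TCP at [0.263, -0.567, 0.239] pointing down, gripper open.
Joint ranges: [-3.01, 3.01], [-0.46, 2.08], [-1.47, 1.51], [0.13, 2.56], [-1, 4.14], [0.04, 2.09], [-2.66, 2.66]. Speed limits (rad/s): [2.57, 2.57, 3.14, 3.14, 3.14, 3.14, 3.14].

INTERFACE

Orientations are given as a unit quaternion [x, y, z, w].
In Python, from plant import r gives the robot as it stands.
- The arm moves only by the tool carry_out, never from a script. Its argument "plan" is a list of rows, each an object with "rot": the turn, a rotation vector about the tool's x, y, z in rad, a list of three; "xyz": the shift along the tool's x, y, z in m, a list of three; "grip": the closure in counts, from 0 (fully open) to 255 (shut). In form: [{"rot": [wx, wy, wz], "xyz": [dx, dy, dz], "grip": grip}, ...]. A call has 1 to 8 rows; each row is the pose to reach, as a shift and turn from the pose commanded when the call began, along the tool's axes at that moment; what a row does not reach only later rows make up. A row lasts 1/12 s, in which the tool goes at most 41.7 mm and 7.16 degrees, less where a joint would pass 70% of its speed; a pose out of reach is approached as far as the arm can. A call with a gripper value outside its range is refused whole. The fingers move at their own pace and stop on an object; "squeeze" is the grip in N (left out, the last holds). Time passes only in rows, so rows that repeat a pose let the fingers close. It gives the time, the measured TCP pose, the force, the opening and the grip force at its end, in the units of the state.
- r.get_state(): the state, without advancing time (a new reading comes with each control period).
- r.snapshot(name): name is "scene" or "top" or "wrist"; returns the picture (400x640x3 uint8, red, green, blue); there is no depth.
- r.camera_params(name): a dict with "fx", "fy", "cx", "cy" (pixels), "position" and "attitude" of the camera in the world; the wrist camera has in their place "hand_eye" (4x4, takes a point from camera to tool coordinates, whose origin is the TCP and whose axes are the flange's). Camera axes: x right, y down, z forward; pixel columns grow to the right and rows downward; lengths in m; the calibration is good to about 2 mm. The wrist camera is an equidistant fisheye: a pixel r from the principal point sees the ray r / f radians off the axis. A picture is of the moment at which its call begins: read the wrist's pose just before it. camera_params takes no time and is no camera call.
- r.finish_job(): hands the job in; it is judged then, once.
The state is a dict: "clock": time; "q": joint angles; "qd": joint speeds; "joint_torque": joint torques, N m; "tool_pos": TCP position; "eef_rot": TCP orientation; "contact_force": force on the tool from outside, world axes, zero at the start; "moment": the same for the moment, N m; "opening": opening from 0.0 (shut) to 1.0 (fully open); "finger_force": force on a finger pad.
Only numpy, scipy, OpenCV 4.12 (cv2) and the standard library are available. Lean on these libraries where they do the work, as an engineer would, in place of code of your own. Each camera call takes 0.05 s, during which the arm holds its last target. There are 200 camera calls.

## Working session

There is one attempt and no reset: what is moved stays moved. The work goes in short steps, Python scripts to look and compute and a tool call to move; the robot and the scene stay as the last step left them, time stands still between calls to the robot, and variables do not carry over. Pictures are saved under pics/ and viewed, at most 14 in all, crops included, and the job is handed in when it is done.

Besides the shell and the picture viewer there is one more tool, called after "Call:" by a JSON object that holds its "name" and its "arguments", one argument or row to a line. carry_out: Moves the arm, as the interface text tells. Its arguments: {"type":"object","properties":{"plan":{"type":"array"},"squeeze":{"type":"number"}},"required":["plan"]}

```bash
ls; mkdir -p pics
python3 - <<'E'
from plant import r
import cv2
for n in("top","scene"):
    cv2.imwrite(f"pics/{n}0.png",r.snapshot(n)[:,:,::-1]); print(n,r.camera_params(n))
print(r.camera_params("wrist"));print(r.get_state())
E
```

```text
pics
top {'fx': 378.4619230803713, 'fy': 378.4619230803713, 'cx': 328.11754996159124, 'cy': 203.1607638994646, 'position': array([0.37361891, 0.01382751, 0.93958483]), 'attitude': array([-0.65408364,  0.74963807, -0.07477167,  0.0680187 ])}
scene {'fx': 393.0447844762184, 'fy': 393.0447844762184, 'cx': 318.37432559630116, 'cy': 199.40334523392949, 'position': array([ 0.98265212, -0.24208245,  0.64547021]), 'attitude': array([ 0.79806333,  0.49259072, -0.18338039, -0.29465392])}
{'fx': 309.70691628693146, 'fy': 309.70691628693146, 'cx': 318.0844976320667, 'cy': 200.9748444483895, 'hand_eye': array([[-5.68230288e-04, -9.58754557e-01, -2.84234720e-01,
         7.37359216e-02],
       [ 9.99999503e-01, -3.11841679e-04, -9.47281791e-04,
        -9.64314720e-05],
       [ 8.19574502e-04, -2.84235117e-01,  9.58754258e-01,
        -1.44853137e-01],
       [ 0.00000000e+00,  0.00000000e+00,  0.00000000e+00,
         1.00000000e+00]])}
{'clock': 0.1, 'q': array([ 1.17082164,  0.68991393, -0.19450711,  1.56621798,  0.15730719,
        0.90249911, -0.21508091]), 'qd': array([-0.00104228, -0.00237078, -0.00216081, -0.00274772, -0.0008606 ,
       -0.00128572,  0.00021988]), 'joint_torque': array([-2.77804735e-03, -5.28500462e+01, -1.27141122e+00, -1.53836060e+01,
       -5.25876344e-02,  2.01436691e-03, -6.43854463e-06]), 'tool_pos': array([ 0.26240473, -0.56663102,  0.23798716]), 'eef_rot': array([ 9.76562286e-01,  2.15233416e-01, -2.41012376e-04, -7.87856527e-04]), 'contact_force': array([-1.33481423, -0.17418684,  0.31906846]), 'moment': array([ 0.00110986,  0.05457093, -0.01791607]), 'finger_force': 0.0, 'opening': 1.00033984084798}
```

View pics/top0.png

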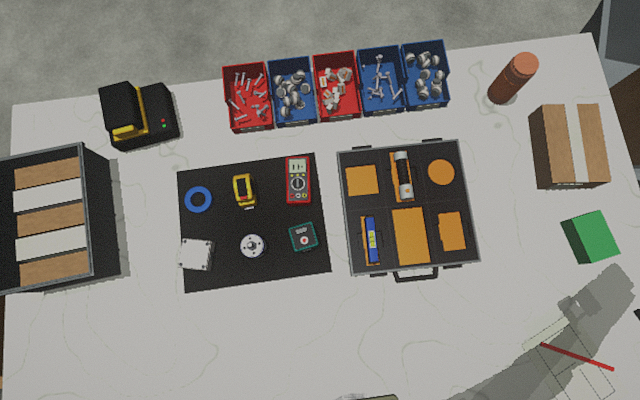

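View pics/scene0.png

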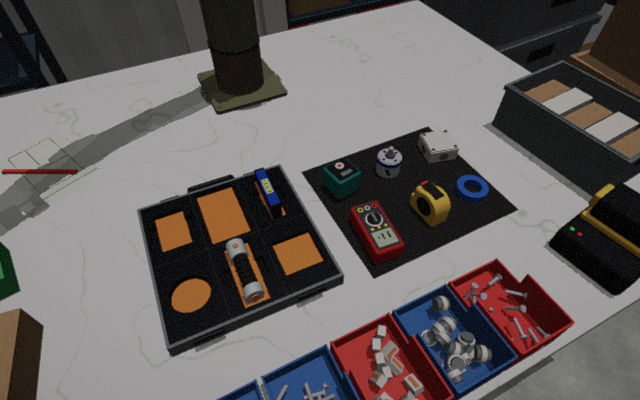

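```bash
cat > h.py <<'E'
import numpy as np,cv2
from scipy.spatial.transform import Rotation as R
from plant import r
def cam(name):
    p=r.camera_params(name)
    if name!="wrist": return p,R.from_quat(p["attitude"]).as_matrix(),np.array(p["position"])
    s=r.get_state();T=R.from_quat(s["eef_rot"]).as_matrix();H=p["hand_eye"]
    return p,T@H[:3,:3],T@H[:3,3]+s["tool_pos"]
def proj(X,c,fish=False):
    p,Rm,t=c; v=(np.asarray(X,float)-t)@Rm
    if fish:
        rr=np.hypot(v[...,0],v[...,1])+1e-12; k=np.arctan2(rr,v[...,2])/rr
    else: k=1/v[...,2]
    return np.stack([p["fx"]*v[...,0]*k+p["cx"],p["fy"]*v[...,1]*k+p["cy"]],-1)
def ortho(img,c,z,x0,x1,y0,y1,s=1.,fish=False):
    "s px per mm; image row 0 = x1 (far), col 0 = y1 (left)"
    xs=np.arange(x1,x0,-.001/s); ys=np.arange(y1,y0,-.001/s)
    X=np.stack(np.broadcast_arrays(xs[:,None],ys[None,:],z),-1)
    m=proj(X,c,fish).astype(np.float32)
    return cv2.remap(img,m[...,0],m[...,1],cv2.INTER_CUBIC)
def px2w(u,v,x1,y1,s): return x1-v/s/1000,y1-u/s/1000
def blobs(o,lo,hi,x1,y1,s,amin=300):
    hsv=cv2.cvtColor(o,cv2.COLOR_RGB2HSV); m=cv2.inRange(hsv,lo,hi)
    for c in cv2.findContours(m,cv2.RETR_EXTERNAL,cv2.CHAIN_APPROX_NONE)[0]:
        if cv2.contourArea(c)<amin*s*s: continue
        (u,v),(w,h),a=cv2.minAreaRect(c); x,y=px2w(u,v,x1,y1,s)
        b=cv2.boxPoints(((u,v),(w,h),a)); e=max([b[1]-b[0],b[2]-b[1]],key=np.linalg.norm)
        print("c",np.round([x,y],4),"size mm",np.round([w/s,h/s],1),"long axis yaw deg",round(np.degrees(np.arctan2(-e[0],-e[1]))%180,1),"area",cv2.contourArea(c)/s/s)
E
python3 - <<'E'
from h import *
c=cam("top");img=r.snapshot("top")
print(proj([[.5,0,0],[.6,0,0],[.5,.1,0]],c))
import itertools
def inv(u,v,z):
    p,Rm,t=c;d=Rm@[(u-p["cx"])/p["fx"],(v-p["cy"])/p["fy"],1];return t+d*(z-t[2])/d[2]
for n,u,v in[("mat",177,170),("mat",315,153),("mat",330,271),("mat",184,292),("case",337,153),("case",467,139),("case",481,262),("case",350,277)]:print(n,inv(u,v,0.).round(3))
a=(.3,.7,-.4,.45)
o=ortho(img,c,.021,*a,s=1)
cv2.imwrite("pics/o21.png",cv2.resize(o[:,:,::-1],None,fx=.94,fy=.94))
print("orange");blobs(o,(8,110,120),(22,255,255),.7,.45,1)
o=ortho(img,c,.042,*a,s=1);print("red@42")
blobs(o,(170,100,60),(180,255,255),.7,.45,1);blobs(o,(0,120,60),(6,255,255),.7,.45,1)
o=ortho(img,c,.066,*a,s=1);print("yel@66");blobs(o,(20,110,90),(34,255,255),.7,.45,1)
print("teal@62");o=ortho(img,c,.062,*a,s=1);blobs(o,(78,70,30),(98,255,255),.7,.45,1)
E
```

```text
[[328.33374648 228.94342609]
 [323.03608288 190.38581049]
 [288.59579294 234.34749195]]
mat [0.705 0.367 0.   ]
mat [0.702 0.007 0.   ]
mat [0.397 0.01  0.   ]
mat [0.395 0.367 0.   ]
case [ 0.694 -0.049  0.   ]
case [ 0.686 -0.392  0.   ]
case [ 0.368 -0.36   0.   ]
case [ 0.376 -0.036  0.   ]
orange
c [ 0.4525 -0.2946] size mm [57.3 92.6] long axis yaw deg 178.3 area 4908.0
c [ 0.4574 -0.084 ] size mm [121.2  16.9] long axis yaw deg 1.4 area 790.5
c [ 0.4548 -0.1954] size mm [ 75.2 137.4] long axis yaw deg 178.5 area 9971.5
c [ 0.6025 -0.2995] size mm [67. 65.] long axis yaw deg 0.0 area 3389.5
c [ 0.6085 -0.0988] size mm [76.2 74.8] long axis yaw deg 88.6 area 5460.5
c [ 0.606  -0.1827] size mm [ 15.6 130.1] long axis yaw deg 179.5 area 1395.0
red@42
c [0.6247 0.0591] size mm [ 61.5 125.7] long axis yaw deg 174.7 area 7115.5
yel@66
c [0.6188 0.1915] size mm [65.7 42.4] long axis yaw deg 1.4 area 1374.5
teal@62
c [0.4814 0.0619] size mm [64.3 61.2] long axis yaw deg 9.5 area 3537.0
```

View pics/o21.png

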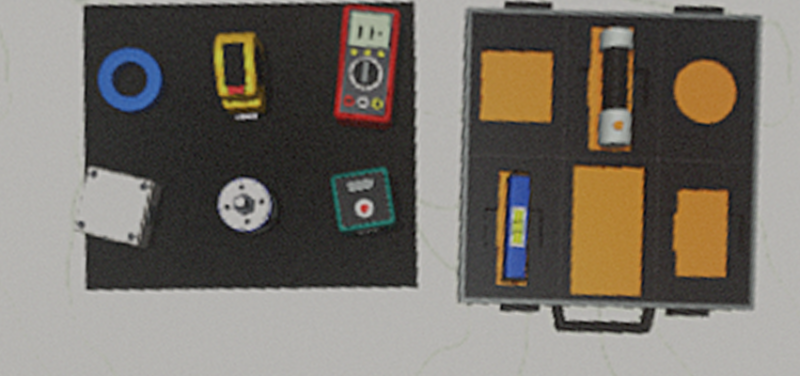

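Call:
{"name": "carry_out", "arguments": {
  "plan": [
    {"rot":[0,0,0],"xyz":[0.015,-0.01,0],"grip":0},
    {"rot":[0,0,0],"xyz":[0.04,-0.028,0],"grip":0},
    {"rot":[0,0,0],"xyz":[0.07,-0.049,0],"grip":0},
    {"rot":[0,0,0],"xyz":[0.1,-0.07,0],"grip":0},
    {"rot":[0,0,0],"xyz":[0.13,-0.09,0],"grip":0},
    {"rot":[0,0,0],"xyz":[0.16,-0.11,0],"grip":0},
    {"rot":[0,0,0],"xyz":[0.19,-0.133,0],"grip":0},
    {"rot":[0,0,0],"xyz":[0.22,-0.154,0],"grip":0}
  ]
}}

```text
clock: 0.82
tool_pos: [0.3979, -0.333, 0.2386]
eef_rot: [0.977, 0.215, -0.0, -0.0]
contact_force: [1.1, -0.4, -0.1]
opening: 1.001
finger_force: 0.0
```

Call:
{"name": "carry_out", "arguments": {
  "plan": [
    {"rot":[0,0,0.06],"xyz":[0.03,-0.021,0],"grip":0},
    {"rot":[0,0,0.12],"xyz":[0.06,-0.042,0],"grip":0},
    {"rot":[0,0,0.18],"xyz":[0.09,-0.063,0],"grip":0},
    {"rot":[0,0,0.24],"xyz":[0.12,-0.084,0],"grip":0},
    {"rot":[0,0,0.3],"xyz":[0.15,-0.105,0],"grip":0},
    {"rot":[0,0,0.36],"xyz":[0.18,-0.126,0],"grip":0},
    {"rot":[0,0,0.42],"xyz":[0.21,-0.147,0],"grip":0},
    {"rot":[0,0,0.48],"xyz":[0.23,-0.16,0],"grip":0}
  ]
}}

```text
clock: 1.48
tool_pos: [0.5406, -0.0884, 0.2386]
eef_rot: [1.0, -0.022, 0.0, -0.001]
contact_force: [0.3, 0.8, 1.4]
opening: 1.001
finger_force: 0.0
```

```bash
cat > go.py <<'E'
import sys
from h import *
x,y,z,h=map(float,sys.argv[1:5]); s=r.get_state(); T=R.from_quat(s["eef_rot"]).as_matrix()
G=np.c_[[np.cos(np.radians(h)),np.sin(np.radians(h)),0],[np.sin(np.radians(h)),-np.cos(np.radians(h)),0],[0,0,-1]]
print("xyz",(T.T@([x,y,z]-s["tool_pos"])).round(4),"rot",R.from_matrix(T.T@G).as_rotvec().round(4),"at",s["tool_pos"].round(4),"head",np.degrees(np.arctan2(T[1,0],T[0,0])).round(2),"q7",s["q"].round(2),"t",s["clock"],"F",s["contact_force"].round(1),"open",round(s["opening"]*88,1))
E
python3 go.py .6275 .06 .238 -5.3
```

```text
xyz [ 0.0802 -0.1521  0.0009] rot [-0.0022 -0.0006  0.048 ] at [ 0.5406 -0.0884  0.2386] head -2.55 q7 [ 0.08  0.58  0.01  1.81 -0.01  0.75 -1.53] t 1.4833 F [0.3 0.8 1.4] open 88.1
```

Call:
{"name": "carry_out", "arguments": {
  "plan": [
    {"rot":[0,0,0.01],"xyz":[0.015,-0.028,0],"grip":0},
    {"rot":[0,0,0.02],"xyz":[0.03,-0.056,0],"grip":0},
    {"rot":[0,0,0.03],"xyz":[0.045,-0.084,0],"grip":0},
    {"rot":[0,0,0.04],"xyz":[0.06,-0.112,0],"grip":0},
    {"rot":[0,0,0.048],"xyz":[0.072,-0.138,0],"grip":0},
    {"rot":[0,0,0.048],"xyz":[0.08,-0.152,0],"grip":0},
    {"rot":[0,0,0.048],"xyz":[0.08,-0.152,0],"grip":0},
    {"rot":[0,0,0.048],"xyz":[0.08,-0.152,0],"grip":0}
  ]
}}

```text
clock: 2.15
tool_pos: [0.6256, 0.0555, 0.2382]
eef_rot: [0.999, -0.046, -0.001, 0.0]
contact_force: [-0.9, -0.4, 0.2]
opening: 1.0
finger_force: 0.0
```

```bash
python3 - <<'E'
from h import *
c=cam("wrist");img=r.snapshot("wrist")
a=(.43,.72,-.05,.30)
o=ortho(img,c,.042,*a,s=2,fish=True);print("red@42")
blobs(o,(170,100,50),(180,255,255),.72,.30,2);blobs(o,(0,120,50),(6,255,255),.72,.30,2)
print("teal@62");q=ortho(img,c,.062,*a,s=2,fish=True);blobs(q,(78,70,30),(98,255,255),.72,.30,2)
q=ortho(img,c,.066,*a,s=2,fish=True);print("yel@66");blobs(q,(20,110,90),(34,255,255),.72,.30,2)
cv2.imwrite("pics/w1.png",o[:,:,::-1])
E
python3 go.py .6275 .06 .238 -5.3
```

```text
red@42
c [0.6282 0.0599] size mm [ 59.9 119.3] long axis yaw deg 174.7 area 6953.375
teal@62
c [0.5062 0.065 ] size mm [65.1 62.2] long axis yaw deg 8.1 area 2004.375
yel@66
c [0.6282 0.1845] size mm [73.5 57. ] long axis yaw deg 0.0 area 1729.25
xyz [ 0.0016 -0.0065  0.0003] rot [ 0.0017  0.0012 -0.0025] at [0.6253 0.0537 0.2383] head -5.44 q7 [-0.19  0.69  0.05  1.56 -0.04  0.89 -1.79] t 2.2 F [ 0.8 -0.   0.2] open 87.9
```

View pics/w1.png

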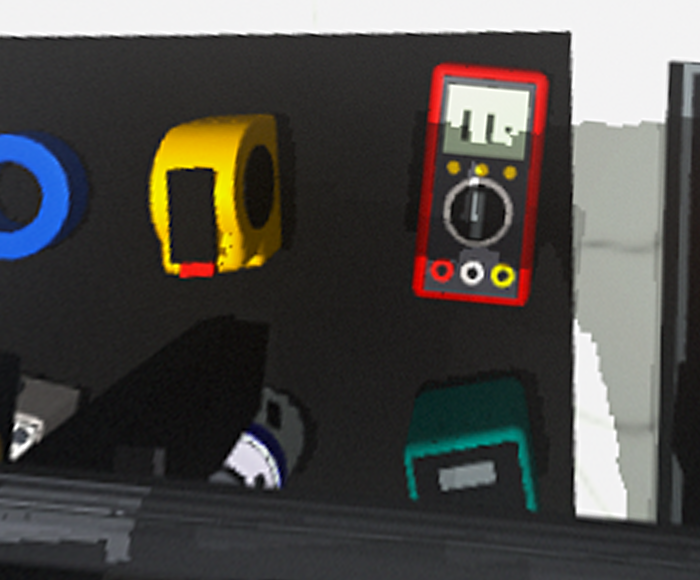

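Call:
{"name": "carry_out", "arguments": {
  "plan": [
    {"rot":[0,0,0],"xyz":[0.003,-0.006,0.02],"grip":0},
    {"rot":[0,0,0],"xyz":[0.003,-0.006,0.05],"grip":0},
    {"rot":[0,0,0],"xyz":[0.003,-0.006,0.08],"grip":0},
    {"rot":[0,0,0],"xyz":[0.003,-0.006,0.11],"grip":0},
    {"rot":[0,0,0],"xyz":[0.003,-0.006,0.13],"grip":0},
    {"rot":[0,0,0],"xyz":[0.003,-0.006,0.145],"grip":0},
    {"rot":[0,0,0],"xyz":[0.003,-0.006,0.15],"grip":0},
    {"rot":[0,0,0],"xyz":[0.003,-0.006,0.15],"grip":0}
  ]
}}

```text
clock: 2.87
tool_pos: [0.6282, 0.0585, 0.0877]
eef_rot: [0.999, -0.048, -0.001, 0.001]
contact_force: [-0.0, 0.4, -0.2]
opening: 1.003
finger_force: 0.0
```

```bash
python3 go.py .6282 .0599 .018 -5.3
```

```text
xyz [ 0.0001 -0.0015  0.0697] rot [ 0.0019  0.0029 -0.004 ] at [0.6282 0.0585 0.0877] head -5.53 q7 [-0.18  0.89  0.03  1.66 -0.04  0.59 -1.8 ] t 2.8667 F [-0.   0.4 -0.2] open 88.2
```

Call:
{"name": "carry_out", "arguments": {
  "plan": [
    {"rot":[0,0,0],"xyz":[0,-0.0015,0.02],"grip":0},
    {"rot":[0,0,0],"xyz":[0,-0.0015,0.04],"grip":0},
    {"rot":[0,0,0],"xyz":[0,-0.0015,0.055],"grip":0},
    {"rot":[0,0,0],"xyz":[0,-0.0015,0.065],"grip":0},
    {"rot":[0,0,0],"xyz":[0,-0.0015,0.07],"grip":0},
    {"rot":[0,0,0],"xyz":[0,-0.0015,0.07],"grip":0},
    {"rot":[0,0,0],"xyz":[0,-0.0015,0.07],"grip":60},
    {"rot":[0,0,0],"xyz":[0,-0.0015,0.07],"grip":100}
  ],
  "squeeze": 25
}}

```text
clock: 3.53
tool_pos: [0.6305, 0.0622, 0.0197]
eef_rot: [0.999, -0.047, 0.001, -0.0]
contact_force: [-0.4, -0.2, 0.7]
opening: 0.872
finger_force: 0.0
```

Call:
{"name": "carry_out", "arguments": {
  "plan": [
    {"rot":[0,0,0],"xyz":[0,0,0],"grip":140},
    {"rot":[0,0,0],"xyz":[0,0,0],"grip":140},
    {"rot":[0,0,0],"xyz":[0,0,0],"grip":140},
    {"rot":[0,0,0],"xyz":[0,0,0],"grip":140}
  ]
}}

```text
clock: 3.87
tool_pos: [0.6301, 0.0617, 0.0194]
eef_rot: [0.999, -0.047, 0.001, 0.0]
contact_force: [-0.2, -1.4, 4.8]
opening: 0.68
finger_force: 25.0
```

```bash
python3 go.py .4555 -.1954 .2 -1.7
```

```text
xyz [-0.1494  0.2725 -0.1806] rot [ 0.0007 -0.0011 -0.0648] at [0.6301 0.0617 0.0194] head -5.41 q7 [-0.18  1.    0.02  1.67 -0.04  0.47 -1.8 ] t 3.8667 F [-0.2 -1.4  4.8] open 59.9
```

Call:
{"name": "carry_out", "arguments": {
  "plan": [
    {"rot":[0,0,0],"xyz":[0,0,-0.008],"grip":140},
    {"rot":[0,0,0],"xyz":[0,0,-0.022],"grip":140},
    {"rot":[0,0,0],"xyz":[0,0,-0.042],"grip":140},
    {"rot":[0,0,0],"xyz":[0,0,-0.066],"grip":140},
    {"rot":[0,0,0],"xyz":[0,0,-0.09],"grip":140},
    {"rot":[0,0,0],"xyz":[-0.007,0.014,-0.11],"grip":140},
    {"rot":[0,0,0],"xyz":[-0.02,0.035,-0.12],"grip":140},
    {"rot":[0,0,-0.01],"xyz":[-0.033,0.06,-0.12],"grip":140}
  ]
}}

```text
clock: 4.53
tool_pos: [0.5932, 0.0074, 0.1424]
eef_rot: [0.999, -0.04, 0.003, -0.001]
contact_force: [0.1, -0.6, -2.4]
opening: 0.677
finger_force: 25.0
```

Call:
{"name": "carry_out", "arguments": {
  "plan": [
    {"rot":[0,0,0],"xyz":[-0.015,0.028,0],"grip":140},
    {"rot":[0,0,-0.01],"xyz":[-0.03,0.056,0],"grip":140},
    {"rot":[0,0,-0.02],"xyz":[-0.045,0.084,0],"grip":140},
    {"rot":[0,0,-0.03],"xyz":[-0.06,0.112,0],"grip":140},
    {"rot":[0,0,-0.04],"xyz":[-0.075,0.14,0],"grip":140},
    {"rot":[0,0,-0.05],"xyz":[-0.09,0.168,0],"grip":140},
    {"rot":[0,0,-0.055],"xyz":[-0.104,0.19,0],"grip":140},
    {"rot":[0,0,-0.055],"xyz":[-0.114,0.208,0],"grip":140}
  ]
}}

```text
clock: 5.2
tool_pos: [0.4583, -0.1941, 0.1397]
eef_rot: [1.0, -0.016, -0.0, 0.001]
contact_force: [-0.7, 0.0, -1.2]
opening: 0.68
finger_force: 25.0
```

Call:
{"name": "carry_out", "arguments": {
  "plan": [
    {"rot":[0,0,0],"xyz":[0,0,0],"grip":140},
    {"rot":[0,0,0],"xyz":[0,0,0],"grip":140}
  ]
}}

```text
clock: 5.37
tool_pos: [0.4597, -0.1932, 0.1396]
eef_rot: [1.0, -0.016, 0.0, 0.0]
contact_force: [-0.0, 0.3, -1.2]
opening: 0.68
finger_force: 25.0
```

```bash
python3 - <<'E'
from h import *
c=cam("wrist");img=r.snapshot("wrist");w=(.43,.72,-.40,-.02)
o=ortho(img,c,.033,*w,s=2,fish=True)
blobs(o,(8,110,80),(22,255,255),.72,-.02,2)
cv2.imwrite("pics/w2.png",np.hstack([o[:,:,::-1]]))
cv2.imwrite("pics/w2raw.png",img[:,:,::-1])
E
python3 go.py .4575 -.1954 .10 -1.7
```

```text
c [ 0.4642 -0.289 ] size mm [54.8 68.5] long axis yaw deg 178.8 area 3547.125
c [ 0.5145 -0.1949] size mm [73.1 16.6] long axis yaw deg 88.6 area 1149.375
c [ 0.5835 -0.1969] size mm [45.1 91.2] long axis yaw deg 178.7 area 1401.125
c [ 0.5993 -0.2935] size mm [64.7 62.6] long axis yaw deg 45.0 area 3168.25
c [ 0.6043 -0.1008] size mm [70.9 72.2] long axis yaw deg 178.6 area 4899.5
xyz [-0.0032  0.0036  0.0395] rot [-0.0001 -0.0017  0.0002] at [ 0.4608 -0.1919  0.1395] head -1.69 q7 [ 0.34  0.69 -0.05  2.04  0.08  0.41 -1.38] t 5.4167 F [-1.   0.9 -1.8] open 59.7
```

View pics/w2raw.png

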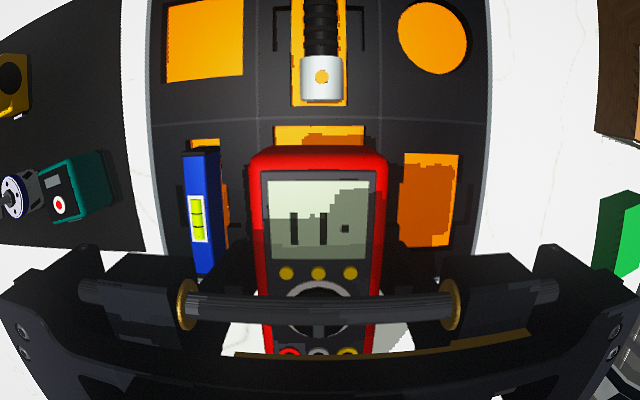

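Call:
{"name": "carry_out", "arguments": {
  "plan": [
    {"rot":[0,0,0],"xyz":[-0.0025,0.003,0.012],"grip":140},
    {"rot":[0,0,0],"xyz":[-0.0025,0.003,0.03],"grip":140},
    {"rot":[0,0,0],"xyz":[-0.0025,0.003,0.048],"grip":140},
    {"rot":[0,0,0],"xyz":[-0.0025,0.003,0.063],"grip":140},
    {"rot":[0,0,0],"xyz":[-0.0025,0.003,0.074],"grip":140},
    {"rot":[0,0,0],"xyz":[-0.0025,0.003,0.08],"grip":140},
    {"rot":[0,0,0],"xyz":[-0.0025,0.003,0.08],"grip":140},
    {"rot":[0,0,0],"xyz":[-0.0025,0.003,0.08],"grip":140}
  ]
}}

```text
clock: 6.08
tool_pos: [0.4583, -0.1941, 0.059]
eef_rot: [1.0, -0.014, 0.0, -0.0]
contact_force: [0.6, -0.2, -2.5]
opening: 0.679
finger_force: 25.0
```

```bash
for i in 1 2; do python3 go.py .4575 -.1954 .0405 -1.7; done
```

```text
xyz [-0.0008  0.0013  0.0185] rot [-0.0003 -0.0006  0.0021] at [ 0.4583 -0.1941  0.059 ] head -1.58 q7 [ 0.33  0.84 -0.03  2.08  0.1   0.22 -1.39] t 6.0833 F [ 0.6 -0.2 -2.5] open 59.7
xyz [-0.0008  0.0013  0.0185] rot [-0.0003 -0.0006  0.0021] at [ 0.4583 -0.1941  0.059 ] head -1.58 q7 [ 0.33  0.84 -0.03  2.08  0.1   0.22 -1.39] t 6.0833 F [ 0.6 -0.2 -2.5] open 59.7
```

Good alignment; lower slowly to contact.

Call:
{"name": "carry_out", "arguments": {
  "plan": [
    {"rot":[0,0,0],"xyz":[0,0.001,0.004],"grip":140},
    {"rot":[0,0,0],"xyz":[0,0.001,0.008],"grip":140},
    {"rot":[0,0,0],"xyz":[0,0.001,0.011],"grip":140},
    {"rot":[0,0,0],"xyz":[0,0.001,0.013],"grip":140},
    {"rot":[0,0,0],"xyz":[0,0.001,0.015],"grip":140},
    {"rot":[0,0,0],"xyz":[0,0.001,0.016],"grip":140},
    {"rot":[0,0,0],"xyz":[0,0.001,0.017],"grip":140},
    {"rot":[0,0,0],"xyz":[0,0.001,0.017],"grip":140}
  ]
}}

```text
clock: 6.75
tool_pos: [0.4574, -0.196, 0.0416]
eef_rot: [1.0, -0.015, -0.0, -0.0]
contact_force: [-0.1, 0.2, -2.4]
opening: 0.68
finger_force: 25.0
```

Call:
{"name": "carry_out", "arguments": {
  "plan": [
    {"rot":[0,0,0],"xyz":[0,0,0.001],"grip":140},
    {"rot":[0,0,0],"xyz":[0,0,0.001],"grip":140},
    {"rot":[0,0,0],"xyz":[0,0,0.001],"grip":140}
  ]
}}

```text
clock: 7.0
tool_pos: [0.4575, -0.196, 0.0408]
eef_rot: [1.0, -0.015, 0.0, 0.0]
contact_force: [-0.7, 0.3, -2.3]
opening: 0.678
finger_force: 25.0
```

Call:
{"name": "carry_out", "arguments": {
  "plan": [
    {"rot":[0,0,0],"xyz":[0,0,0.0005],"grip":140},
    {"rot":[0,0,0],"xyz":[0,0,0.001],"grip":140},
    {"rot":[0,0,0],"xyz":[0,0,0.001],"grip":140},
    {"rot":[0,0,0],"xyz":[0,0,0.001],"grip":140}
  ]
}}

```text
clock: 7.33
tool_pos: [0.4575, -0.196, 0.0397]
eef_rot: [1.0, -0.015, 0.0, 0.0]
contact_force: [-1.1, -0.4, -1.4]
opening: 0.677
finger_force: 25.0
```

Call:
{"name": "carry_out", "arguments": {
  "plan": [
    {"rot":[0,0,0],"xyz":[0,0,0.0005],"grip":140},
    {"rot":[0,0,0],"xyz":[0,0,0.001],"grip":140},
    {"rot":[0,0,0],"xyz":[0,0,0.001],"grip":140},
    {"rot":[0,0,0],"xyz":[0,0,0.001],"grip":140}
  ]
}}

```text
clock: 7.67
tool_pos: [0.4575, -0.196, 0.0387]
eef_rot: [1.0, -0.015, -0.0, 0.0]
contact_force: [0.5, -0.2, -1.6]
opening: 0.68
finger_force: 25.0
```

Call:
{"name": "carry_out", "arguments": {
  "plan": [
    {"rot":[0,0,0],"xyz":[0,0,0.0005],"grip":140},
    {"rot":[0,0,0],"xyz":[0,0,0.001],"grip":140},
    {"rot":[0,0,0],"xyz":[0,0,0.001],"grip":140},
    {"rot":[0,0,0],"xyz":[0,0,0.001],"grip":140}
  ]
}}

```text
clock: 8.0
tool_pos: [0.4575, -0.196, 0.0383]
eef_rot: [1.0, -0.015, 0.0, 0.0]
contact_force: [-0.7, 0.7, 5.0]
opening: 0.678
finger_force: 25.0
```

Run:
```python
from h import *
cv2.imwrite("pics/s2.png",cv2.resize(r.snapshot("scene")[120:360,100:400,::-1],None,fx=2.5,fy=2.5,interpolation=cv2.INTER_CUBIC))
```

```text
(no output)
```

View pics/s2.png

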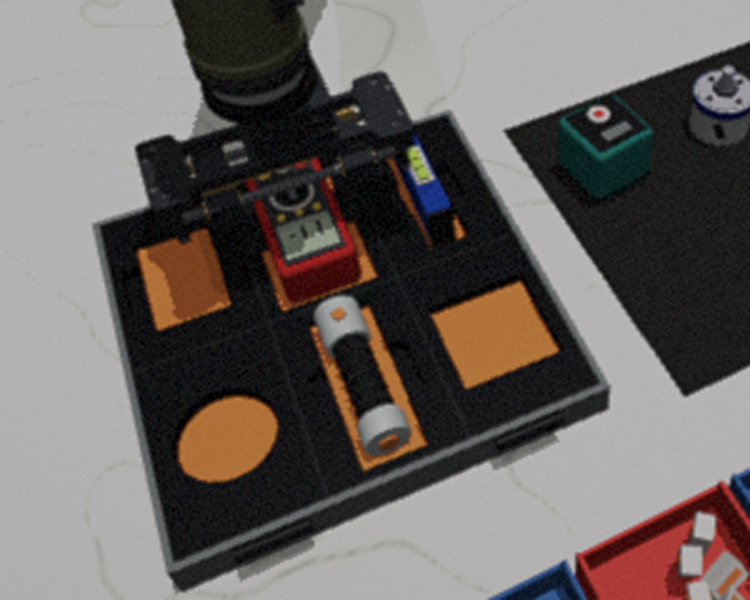

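Call:
{"name": "carry_out", "arguments": {
  "plan": [
    {"rot":[0,0,0],"xyz":[0,0,0],"grip":30},
    {"rot":[0,0,0],"xyz":[0,0,0],"grip":30},
    {"rot":[0,0,0],"xyz":[0,0,0],"grip":30},
    {"rot":[0,0,0],"xyz":[0,0,-0.01],"grip":30},
    {"rot":[0,0,0],"xyz":[0,0,-0.03],"grip":30},
    {"rot":[0,0,0],"xyz":[0,0,-0.06],"grip":30},
    {"rot":[0,0,0],"xyz":[0,0,-0.09],"grip":30},
    {"rot":[0,0,0],"xyz":[0,0,-0.12],"grip":30}
  ]
}}

```text
clock: 8.72
tool_pos: [0.457, -0.1959, 0.1595]
eef_rot: [1.0, -0.015, -0.0, -0.0]
contact_force: [0.9, 0.7, -0.5]
opening: 0.885
finger_force: 0.0
```

Call:
{"name": "carry_out", "arguments": {
  "plan": [
    {"rot":[0,0,0],"xyz":[0.01,-0.025,-0.02],"grip":30},
    {"rot":[0,0,0],"xyz":[0.022,-0.057,-0.04],"grip":30},
    {"rot":[0,0,0],"xyz":[0.035,-0.09,-0.05],"grip":10},
    {"rot":[0,0,0],"xyz":[0.05,-0.125,-0.06],"grip":0},
    {"rot":[0,0,0],"xyz":[0.063,-0.16,-0.06],"grip":0},
    {"rot":[0,0,0],"xyz":[0.077,-0.195,-0.06],"grip":0},
    {"rot":[0,0,0],"xyz":[0.09,-0.23,-0.06],"grip":0},
    {"rot":[0,0,0],"xyz":[0.1,-0.265,-0.06],"grip":0}
  ]
}}

```text
clock: 9.38
tool_pos: [0.5658, 0.0678, 0.2186]
eef_rot: [1.0, -0.015, 0.001, -0.0]
contact_force: [1.2, -0.2, 0.4]
opening: 0.999
finger_force: 0.0
```

Call:
{"name": "carry_out", "arguments": {
  "plan": [
    {"rot":[0,0,0],"xyz":[0.011,-0.03,0],"grip":0},
    {"rot":[0,0,0],"xyz":[0.021,-0.055,0],"grip":0},
    {"rot":[0,0,0],"xyz":[0.031,-0.08,0],"grip":0},
    {"rot":[0,0,0],"xyz":[0.038,-0.1,0],"grip":0},
    {"rot":[0,0,0],"xyz":[0.042,-0.11,0],"grip":0},
    {"rot":[0,0,0],"xyz":[0.042,-0.115,0],"grip":0},
    {"rot":[0,0,0],"xyz":[0.042,-0.115,0],"grip":0},
    {"rot":[0,0,0],"xyz":[0.042,-0.115,0],"grip":0}
  ]
}}

```text
clock: 10.05
tool_pos: [0.61, 0.178, 0.2178]
eef_rot: [1.0, -0.015, -0.0, 0.001]
contact_force: [-0.7, -0.3, -1.0]
opening: 0.998
finger_force: 0.0
```

```bash
python3 - <<'E'
from h import *
c=cam("wrist");img=r.snapshot("wrist");w=(.53,.70,.08,.30)
o=ortho(img,c,.067,*w,s=2.5,fish=True)
cv2.imwrite("pics/w3.png",o[:,:,::-1])
E
python3 go.py .62 .19 .219 0
```

```text
xyz [ 0.0094 -0.0128 -0.0012] rot [ 0.0017  0.0006 -0.0314] at [0.6102 0.1775 0.2179] head -1.8 q7 [-0.36  0.72  0.01  1.56 -0.01  0.86 -1.95] t 10.1 F [0.  0.1 0.5] open 88.0
```

View pics/w3.png

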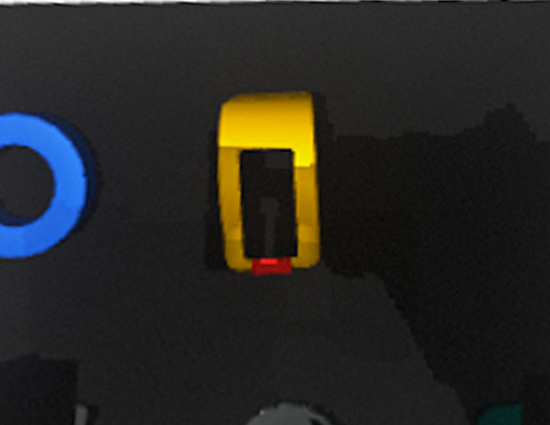

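```bash
python3 go.py .627 .192 .09 2
```

```text
xyz [ 0.0165 -0.0152  0.1278] rot [ 0.0017  0.0006 -0.0663] at [0.6102 0.1775 0.2179] head -1.8 q7 [-0.36  0.72  0.01  1.56 -0.01  0.86 -1.95] t 10.1 F [0.  0.1 0.5] open 88.0
```

Call:
{"name": "carry_out", "arguments": {
  "plan": [
    {"rot":[0,0,-0.02],"xyz":[0.008,-0.007,0.01],"grip":0},
    {"rot":[0,0,-0.04],"xyz":[0.0165,-0.015,0.03],"grip":0},
    {"rot":[0,0,-0.066],"xyz":[0.0165,-0.015,0.06],"grip":0},
    {"rot":[0,0,-0.066],"xyz":[0.0165,-0.015,0.09],"grip":0},
    {"rot":[0,0,-0.066],"xyz":[0.0165,-0.015,0.112],"grip":0},
    {"rot":[0,0,-0.066],"xyz":[0.0165,-0.015,0.125],"grip":0},
    {"rot":[0,0,-0.066],"xyz":[0.0165,-0.015,0.128],"grip":0},
    {"rot":[0,0,-0.066],"xyz":[0.0165,-0.015,0.128],"grip":0}
  ]
}}

```text
clock: 10.77
tool_pos: [0.6274, 0.1937, 0.0889]
eef_rot: [1.0, 0.018, -0.001, 0.0]
contact_force: [0.5, 0.3, 0.0]
opening: 0.998
finger_force: 0.0
```

```bash
python3 go.py .627 .192 .019 2
```

```text
xyz [-0.0004  0.0016  0.0699] rot [0.0006 0.0011 0.0015] at [0.6274 0.1937 0.0889] head 2.09 q7 [-0.36  0.92 -0.01  1.58  0.02  0.65 -1.92] t 10.7667 F [0.5 0.3 0. ] open 87.8
```

Call:
{"name": "carry_out", "arguments": {
  "plan": [
    {"rot":[0,0,0],"xyz":[0,0.001,0.015],"grip":0},
    {"rot":[0,0,0],"xyz":[0,0.001,0.035],"grip":0},
    {"rot":[0,0,0],"xyz":[0,0.001,0.052],"grip":0},
    {"rot":[0,0,0],"xyz":[0,0.001,0.064],"grip":0},
    {"rot":[0,0,0],"xyz":[0,0.001,0.07],"grip":0},
    {"rot":[0,0,0],"xyz":[0,0.001,0.07],"grip":60},
    {"rot":[0,0,0],"xyz":[0,0.001,0.07],"grip":110},
    {"rot":[0,0,0],"xyz":[0,0.001,0.07],"grip":130}
  ]
}}

```text
clock: 11.43
tool_pos: [0.6285, 0.1935, 0.021]
eef_rot: [1.0, 0.018, 0.001, -0.0]
contact_force: [0.4, -0.1, 0.7]
opening: 0.798
finger_force: 0.0
```

Call:
{"name": "carry_out", "arguments": {
  "plan": [
    {"rot":[0,0,0],"xyz":[0,0,0],"grip":200},
    {"rot":[0,0,0],"xyz":[0,0,0],"grip":200},
    {"rot":[0,0,0],"xyz":[0,0,0],"grip":200},
    {"rot":[0,0,0],"xyz":[0,0,0],"grip":200},
    {"rot":[0,0,0],"xyz":[0,0,0],"grip":200},
    {"rot":[0,0,0],"xyz":[0,0,0],"grip":200}
  ]
}}

```text
clock: 11.93
tool_pos: [0.6276, 0.1932, 0.0199]
eef_rot: [1.0, 0.018, 0.0, 0.0]
contact_force: [-0.4, 0.1, 1.4]
opening: 0.457
finger_force: 25.0
```

```bash
python3 go.py .4525 -.295 .17 -1.7
```

```text
xyz [-0.1929  0.4814 -0.15  ] rot [ 0.0001 -0.0002  0.0664] at [0.6276 0.1932 0.0199] head 2.11 q7 [-0.36  1.02 -0.01  1.59  0.02  0.53 -1.92] t 11.9333 F [-0.4  0.1  1.4] open 40.2
```

Call:
{"name": "carry_out", "arguments": {
  "plan": [
    {"rot":[0,0,0],"xyz":[0,0,-0.008],"grip":200},
    {"rot":[0,0,0],"xyz":[0,0,-0.022],"grip":200},
    {"rot":[0,0,0],"xyz":[0,0,-0.045],"grip":200},
    {"rot":[0,0,0],"xyz":[0,0,-0.07],"grip":200},
    {"rot":[0,0,0],"xyz":[0,0,-0.095],"grip":200},
    {"rot":[0,0,0],"xyz":[-0.005,0.012,-0.118],"grip":200},
    {"rot":[0,0,0],"xyz":[-0.013,0.031,-0.138],"grip":200},
    {"rot":[0,0,0],"xyz":[-0.023,0.057,-0.15],"grip":200}
  ]
}}

```text
clock: 12.6
tool_pos: [0.6077, 0.1381, 0.1732]
eef_rot: [1.0, 0.02, 0.003, -0.002]
contact_force: [0.5, 0.1, -2.5]
opening: 0.453
finger_force: 25.0
```

Call:
{"name": "carry_out", "arguments": {
  "plan": [
    {"rot":[0,0,0.008],"xyz":[-0.011,0.028,0],"grip":200},
    {"rot":[0,0,0.016],"xyz":[-0.022,0.056,0],"grip":200},
    {"rot":[0,0,0.024],"xyz":[-0.034,0.084,0],"grip":200},
    {"rot":[0,0,0.032],"xyz":[-0.045,0.112,0],"grip":200},
    {"rot":[0,0,0.04],"xyz":[-0.056,0.14,0],"grip":200},
    {"rot":[0,0,0.05],"xyz":[-0.067,0.168,0],"grip":200},
    {"rot":[0,0,0.058],"xyz":[-0.079,0.196,0],"grip":200},
    {"rot":[0,0,0.066],"xyz":[-0.09,0.224,0],"grip":200}
  ]
}}

```text
clock: 13.27
tool_pos: [0.5242, -0.093, 0.1708]
eef_rot: [1.0, -0.015, 0.0, 0.0]
contact_force: [0.7, -1.0, -1.9]
opening: 0.455
finger_force: 25.0
```

```bash
python3 go.py .4525 -.295 .17 -1.7
```

```text
xyz [-0.0657  0.204   0.0008] rot [ 0.0003 -0.0008  0.0002] at [ 0.5242 -0.093   0.1708] head -1.69 q7 [ 0.12  0.67 -0.05  1.92  0.06  0.56 -1.57] t 13.2667 F [ 0.7 -1.  -1.9] open 40.0
```

Call:
{"name": "carry_out", "arguments": {
  "plan": [
    {"rot":[0,0,0],"xyz":[-0.01,0.03,0],"grip":200},
    {"rot":[0,0,0],"xyz":[-0.02,0.06,0],"grip":200},
    {"rot":[0,0,0],"xyz":[-0.03,0.09,0],"grip":200},
    {"rot":[0,0,0],"xyz":[-0.039,0.12,0],"grip":200},
    {"rot":[0,0,0],"xyz":[-0.048,0.15,0],"grip":200},
    {"rot":[0,0,0],"xyz":[-0.056,0.175,0],"grip":200},
    {"rot":[0,0,0],"xyz":[-0.062,0.193,0],"grip":200},
    {"rot":[0,0,0],"xyz":[-0.065,0.202,0],"grip":200}
  ]
}}

```text
clock: 13.93
tool_pos: [0.4523, -0.2955, 0.1707]
eef_rot: [1.0, -0.017, -0.0, 0.001]
contact_force: [-0.8, 0.3, -1.4]
opening: 0.454
finger_force: 25.0
```

Call:
{"name": "carry_out", "arguments": {
  "plan": [
    {"rot":[0,0,0],"xyz":[0,0,0.005],"grip":200},
    {"rot":[0,0,0],"xyz":[0,0,0.015],"grip":200},
    {"rot":[0,0,0],"xyz":[0,0,0.03],"grip":200},
    {"rot":[0,0,0],"xyz":[0,0,0.042],"grip":200},
    {"rot":[0,0,0],"xyz":[0,0,0.05],"grip":200},
    {"rot":[0,0,0],"xyz":[0,0,0.05],"grip":200},
    {"rot":[0,0,0],"xyz":[0,0,0.05],"grip":200}
  ]
}}

```text
clock: 14.52
tool_pos: [0.4544, -0.2902, 0.1192]
eef_rot: [1.0, -0.014, -0.0, -0.001]
contact_force: [0.6, 0.4, -2.8]
opening: 0.445
finger_force: 25.0
```

```bash
python3 - <<'E'
from h import *
cv2.imwrite("pics/w4.png",r.snapshot("wrist")[:,:,::-1])
E
python3 go.py .4525 -.295 .0389 -1.7
```

```text
xyz [-0.002   0.0043  0.0809] rot [-0.0004 -0.0002  0.002 ] at [ 0.4546 -0.2908  0.1198] head -1.58 q7 [ 0.54  0.76 -0.09  1.93  0.14  0.46 -1.25] t 14.5667 F [-0.9 -0.2 -2.7] open 39.7
```

View pics/w4.png

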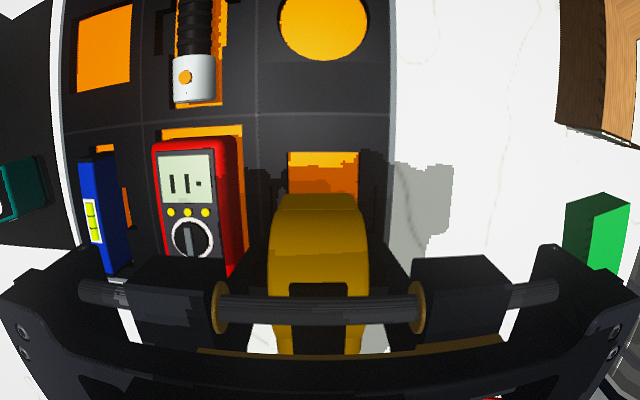

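Call:
{"name": "carry_out", "arguments": {
  "plan": [
    {"rot":[0,0,0],"xyz":[-0.002,0.0043,0.01],"grip":200},
    {"rot":[0,0,0],"xyz":[-0.002,0.0043,0.025],"grip":200},
    {"rot":[0,0,0],"xyz":[-0.002,0.0043,0.04],"grip":200},
    {"rot":[0,0,0],"xyz":[-0.002,0.0043,0.05],"grip":200},
    {"rot":[0,0,0],"xyz":[-0.002,0.0043,0.057],"grip":200},
    {"rot":[0,0,0],"xyz":[-0.002,0.0043,0.06],"grip":200},
    {"rot":[0,0,0],"xyz":[-0.002,0.0043,0.06],"grip":200},
    {"rot":[0,0,0],"xyz":[-0.002,0.0043,0.06],"grip":200}
  ]
}}

```text
clock: 15.23
tool_pos: [0.4522, -0.2962, 0.06]
eef_rot: [1.0, -0.015, 0.0, 0.0]
contact_force: [-0.2, 0.4, -2.4]
opening: 0.455
finger_force: 25.0
```

Call:
{"name": "carry_out", "arguments": {
  "plan": [
    {"rot":[0,0,0],"xyz":[0,0,0.004],"grip":200},
    {"rot":[0,0,0],"xyz":[0,0,0.008],"grip":200},
    {"rot":[0,0,0],"xyz":[0,0,0.011],"grip":200},
    {"rot":[0,0,0],"xyz":[0,0,0.013],"grip":200},
    {"rot":[0,0,0],"xyz":[0,0,0.015],"grip":200},
    {"rot":[0,0,0],"xyz":[0,0,0.016],"grip":200},
    {"rot":[0,0,0],"xyz":[0,0,0.017],"grip":200},
    {"rot":[0,0,0],"xyz":[0,0,0.017],"grip":200}
  ]
}}

```text
clock: 15.9
tool_pos: [0.4519, -0.2959, 0.0425]
eef_rot: [1.0, -0.015, -0.0, -0.0]
contact_force: [0.5, -1.1, -3.4]
opening: 0.447
finger_force: 25.0
```

```bash
python3 go.py .4525 -.295 .0389 -1.7
```

```text
xyz [ 0.0006 -0.001   0.0036] rot [-0.0001  0.0002  0.0005] at [ 0.4519 -0.2959  0.0425] head -1.67 q7 [ 0.53  0.89 -0.06  1.95  0.16  0.3  -1.26] t 15.9 F [ 0.5 -1.1 -3.4] open 39.3
```

Call:
{"name": "carry_out", "arguments": {
  "plan": [
    {"rot":[0,0,0],"xyz":[0,-0.001,0.001],"grip":200},
    {"rot":[0,0,0],"xyz":[0,-0.001,0.002],"grip":200},
    {"rot":[0,0,0],"xyz":[0,-0.001,0.0025],"grip":200},
    {"rot":[0,0,0],"xyz":[0,-0.001,0.003],"grip":200},
    {"rot":[0,0,0],"xyz":[0,-0.001,0.003],"grip":200},
    {"rot":[0,0,0],"xyz":[0,-0.001,0.003],"grip":200}
  ]
}}

```text
clock: 16.4
tool_pos: [0.4519, -0.295, 0.0397]
eef_rot: [1.0, -0.015, 0.0, 0.0]
contact_force: [-1.6, -0.3, -3.2]
opening: 0.449
finger_force: 25.0
```

Call:
{"name": "carry_out", "arguments": {
  "plan": [
    {"rot":[0,0,0],"xyz":[0,0,0.0005],"grip":200},
    {"rot":[0,0,0],"xyz":[0,0,0.001],"grip":200},
    {"rot":[0,0,0],"xyz":[0,0,0.001],"grip":200},
    {"rot":[0,0,0],"xyz":[0,0,0.001],"grip":200}
  ]
}}

```text
clock: 16.73
tool_pos: [0.452, -0.2951, 0.0389]
eef_rot: [1.0, -0.015, 0.0, 0.0]
contact_force: [0.2, 0.4, 0.5]
opening: 0.452
finger_force: 25.0
```

Call:
{"name": "carry_out", "arguments": {
  "plan": [
    {"rot":[0,0,0],"xyz":[0,0,0],"grip":90},
    {"rot":[0,0,0],"xyz":[0,0,0],"grip":90},
    {"rot":[0,0,0],"xyz":[0,0,0],"grip":90},
    {"rot":[0,0,0],"xyz":[0,0,-0.008],"grip":90},
    {"rot":[0,0,0],"xyz":[0,0,-0.025],"grip":90},
    {"rot":[0,0,0],"xyz":[0,0,-0.055],"grip":90},
    {"rot":[0,0,0],"xyz":[0,0,-0.09],"grip":90},
    {"rot":[0,0,0],"xyz":[0,0,-0.125],"grip":90}
  ]
}}

```text
clock: 17.4
tool_pos: [0.4514, -0.2947, 0.1653]
eef_rot: [1.0, -0.015, -0.0, -0.0]
contact_force: [0.5, -1.1, 0.2]
opening: 0.648
finger_force: 0.0
```

Call:
{"name": "carry_out", "arguments": {
  "plan": [
    {"rot":[0,0,-0.08],"xyz":[0.001,-0.02,-0.03],"grip":0},
    {"rot":[0,0,-0.18],"xyz":[0.002,-0.05,-0.05],"grip":0},
    {"rot":[0,0,-0.28],"xyz":[0.003,-0.08,-0.05],"grip":0},
    {"rot":[0,0,-0.38],"xyz":[0.004,-0.11,-0.05],"grip":0},
    {"rot":[0,0,-0.48],"xyz":[0.005,-0.14,-0.05],"grip":0},
    {"rot":[0,0,-0.58],"xyz":[0.006,-0.17,-0.05],"grip":0},
    {"rot":[0,0,-0.68],"xyz":[0.007,-0.2,-0.05],"grip":0},
    {"rot":[0,0,-0.78],"xyz":[0.008,-0.23,-0.05],"grip":0}
  ]
}}

```text
clock: 18.07
tool_pos: [0.4664, -0.0641, 0.2144]
eef_rot: [0.929, 0.369, 0.0, 0.0]
contact_force: [0.4, -0.3, -0.6]
opening: 1.002
finger_force: 0.0
```

```bash
python3 go.py .48 .165 .215 90
```

```text
xyz [ 0.167  -0.1574 -0.0007] rot [ 1.000e-03  3.000e-04 -8.152e-01] at [ 0.4664 -0.0641  0.2144] head 43.29 q7 [ 0.24  0.54 -0.32  2.04  0.29  0.6  -1.08] t 18.0667 F [ 0.4 -0.3 -0.6] open 88.2
```

Call:
{"name": "carry_out", "arguments": {
  "plan": [
    {"rot":[0,0,-0.1],"xyz":[0.02,-0.019,0],"grip":0},
    {"rot":[0,0,-0.2],"xyz":[0.042,-0.04,0],"grip":0},
    {"rot":[0,0,-0.3],"xyz":[0.064,-0.06,0],"grip":0},
    {"rot":[0,0,-0.4],"xyz":[0.086,-0.081,0],"grip":0},
    {"rot":[0,0,-0.5],"xyz":[0.108,-0.102,0],"grip":0},
    {"rot":[0,0,-0.6],"xyz":[0.13,-0.122,0],"grip":0},
    {"rot":[0,0,-0.7],"xyz":[0.15,-0.141,0],"grip":0},
    {"rot":[0,0,-0.8],"xyz":[0.167,-0.157,0],"grip":0}
  ]
}}

```text
clock: 18.73
tool_pos: [0.4815, 0.1656, 0.2145]
eef_rot: [0.712, 0.702, 0.001, 0.0]
contact_force: [0.3, -0.9, -0.0]
opening: 1.0
finger_force: 0.0
```

Call:
{"name": "carry_out", "arguments": {
  "plan": [
    {"rot":[0,0,0],"xyz":[0,0,0],"grip":0},
    {"rot":[0,0,0],"xyz":[0,0,0],"grip":0},
    {"rot":[0,0,0],"xyz":[0,0,0],"grip":0}
  ]
}}

```text
clock: 18.98
tool_pos: [0.4815, 0.1621, 0.2138]
eef_rot: [0.715, 0.699, -0.001, 0.001]
contact_force: [-0.2, -0.5, 0.6]
opening: 0.999
finger_force: 0.0
```

```bash
python3 - <<'E'
from h import *
c=cam("wrist");img=r.snapshot("wrist");w=(.39,.58,.02,.28)
o=ortho(img,c,.044,*w,s=2.5,fish=True)
cv2.imwrite("pics/w5.png",o[:,:,::-1])
g=cv2.medianBlur(cv2.cvtColor(o,cv2.COLOR_RGB2GRAY),5)
C=cv2.HoughCircles(g,cv2.HOUGH_GRADIENT,1.2,60,param1=100,param2=25,minRadius=55,maxRadius=80)
for u,v,rr in C[0][:4]:print(px2w(u,v,.58,.28,2.5),rr/2.5)
q=ortho(img,c,.062,*w,s=2.5,fish=True);blobs(q,(78,70,30),(98,255,255),.58,.28,2.5)
E
python3 go.py .48 .184 .215 90
```

```text
(np.float32(0.47991997), np.float32(0.18616)) 27.039999
c [0.4817 0.0739] size mm [60.  78.7] long axis yaw deg 99.5 area 1898.4
xyz [ 0.0223 -0.0021 -0.0013] rot [-0.0002  0.0019 -0.0227] at [0.4816 0.1617 0.2138] head 88.7 q7 [-0.09  0.61 -0.51  1.93  0.45  0.71 -0.9 ] t 19.0333 F [-1.1  0.2 -0.2] open 88.2
```

View pics/w5.png

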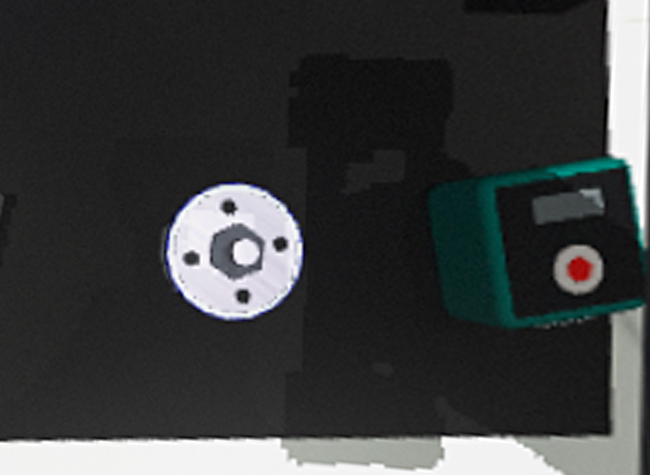

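Call:
{"name": "carry_out", "arguments": {
  "plan": [
    {"rot":[0,0,0],"xyz":[0.01,-0.001,0.005],"grip":0},
    {"rot":[0,0,0],"xyz":[0.02,-0.002,0.02],"grip":0},
    {"rot":[0,0,0],"xyz":[0.0245,-0.002,0.05],"grip":0},
    {"rot":[0,0,0],"xyz":[0.0245,-0.002,0.08],"grip":0},
    {"rot":[0,0,0],"xyz":[0.0245,-0.002,0.105],"grip":0},
    {"rot":[0,0,0],"xyz":[0.0245,-0.002,0.12],"grip":0},
    {"rot":[0,0,0],"xyz":[0.0245,-0.002,0.124],"grip":0},
    {"rot":[0,0,0],"xyz":[0.0245,-0.002,0.124],"grip":0}
  ]
}}

```text
clock: 19.7
tool_pos: [0.4794, 0.1875, 0.0887]
eef_rot: [0.714, 0.7, -0.001, -0.0]
contact_force: [-0.7, -0.5, 0.4]
opening: 1.003
finger_force: 0.0
```

```bash
python3 go.py .48 .1862 .018 88.3
```

```text
xyz [-0.0012  0.0007  0.0707] rot [-0.002   0.0015  0.0091] at [0.4794 0.1875 0.0887] head 88.82 q7 [-0.26  0.81 -0.34  2.01  0.62  0.43 -1.09] t 19.7 F [-0.7 -0.5  0.4] open 88.2
```

Call:
{"name": "carry_out", "arguments": {
  "plan": [
    {"rot":[0,0,0],"xyz":[-0.001,0,0.015],"grip":0},
    {"rot":[0,0,0],"xyz":[-0.001,0,0.035],"grip":0},
    {"rot":[0,0,0],"xyz":[-0.001,0,0.052],"grip":0},
    {"rot":[0,0,0],"xyz":[-0.001,0,0.064],"grip":0},
    {"rot":[0,0,0],"xyz":[-0.001,0,0.07],"grip":0},
    {"rot":[0,0,0],"xyz":[-0.001,0,0.07],"grip":40},
    {"rot":[0,0,0],"xyz":[-0.001,0,0.07],"grip":80},
    {"rot":[0,0,0],"xyz":[-0.001,0,0.07],"grip":100}
  ]
}}

```text
clock: 20.37
tool_pos: [0.4808, 0.1873, 0.0208]
eef_rot: [0.714, 0.7, 0.001, 0.0]
contact_force: [-0.3, -0.1, -0.0]
opening: 0.798
finger_force: 0.0
```

Call:
{"name": "carry_out", "arguments": {
  "plan": [
    {"rot":[0,0,0],"xyz":[0,0,0],"grip":160},
    {"rot":[0,0,0],"xyz":[0,0,0],"grip":160},
    {"rot":[0,0,0],"xyz":[0,0,0],"grip":160},
    {"rot":[0,0,0],"xyz":[0,0,0],"grip":160},
    {"rot":[0,0,0],"xyz":[0,0,0],"grip":160}
  ]
}}

```text
clock: 20.78
tool_pos: [0.4803, 0.187, 0.0203]
eef_rot: [0.714, 0.7, 0.0, 0.0]
contact_force: [-0.4, 0.3, 6.3]
opening: 0.606
finger_force: 25.0
```

```bash
python3 go.py .6025 -.2985 .168 88.3
```

```text
xyz [-0.4829  0.132  -0.1477] rot [ 0.0008 -0.0002  0.0095] at [0.4803 0.187  0.0203] head 88.85 q7 [-0.34  0.93 -0.21  2.03  0.7   0.26 -1.17] t 20.7833 F [-0.4  0.3  6.3] open 53.3
```

Call:
{"name": "carry_out", "arguments": {
  "plan": [
    {"rot":[0,0,0],"xyz":[0,0,-0.008],"grip":160},
    {"rot":[0,0,0],"xyz":[0,0,-0.022],"grip":160},
    {"rot":[0,0,0],"xyz":[0,0,-0.045],"grip":160},
    {"rot":[0,0,0],"xyz":[0,0,-0.07],"grip":160},
    {"rot":[0,0,0],"xyz":[0,0,-0.095],"grip":160},
    {"rot":[0,0,0],"xyz":[-0.012,0.003,-0.118],"grip":160},
    {"rot":[0,0,0],"xyz":[-0.031,0.008,-0.138],"grip":160},
    {"rot":[0,0,0],"xyz":[-0.057,0.015,-0.148],"grip":160}
  ]
}}

```text
clock: 21.45
tool_pos: [0.4944, 0.1316, 0.1705]
eef_rot: [0.713, 0.701, 0.002, 0.0]
contact_force: [0.0, 0.4, -1.8]
opening: 0.609
finger_force: 25.0
```

Call:
{"name": "carry_out", "arguments": {
  "plan": [
    {"rot":[0,0,0],"xyz":[-0.028,0.008,0],"grip":160},
    {"rot":[0,0,0],"xyz":[-0.056,0.015,0],"grip":160},
    {"rot":[0,0,0],"xyz":[-0.084,0.023,0],"grip":160},
    {"rot":[0,0,0],"xyz":[-0.112,0.031,0],"grip":160},
    {"rot":[0,0,0],"xyz":[-0.14,0.038,0],"grip":160},
    {"rot":[0,0,0],"xyz":[-0.168,0.046,0],"grip":160},
    {"rot":[0,0,0],"xyz":[-0.196,0.053,0],"grip":160},
    {"rot":[0,0,0],"xyz":[-0.224,0.061,0],"grip":160}
  ]
}}

```text
clock: 22.12
tool_pos: [0.5498, -0.0973, 0.1679]
eef_rot: [0.714, 0.7, -0.001, -0.0]
contact_force: [-0.0, 0.1, -2.0]
opening: 0.607
finger_force: 25.0
```

```bash
python3 go.py .6025 -.2985 .168 88.3
```

```text
xyz [-2.001e-01  5.670e-02 -1.000e-04] rot [-0.0012  0.0003  0.0096] at [ 0.5498 -0.0973  0.1679] head 88.85 q7 [ 0.41  0.74 -0.54  1.83  0.55  0.73 -0.46] t 22.1167 F [-0.   0.1 -2. ] open 53.4
```

Call:
{"name": "carry_out", "arguments": {
  "plan": [
    {"rot":[0,0,0],"xyz":[-0.03,0.008,0],"grip":160},
    {"rot":[0,0,0],"xyz":[-0.06,0.017,0],"grip":160},
    {"rot":[0,0,0],"xyz":[-0.09,0.025,0],"grip":160},
    {"rot":[0,0,0],"xyz":[-0.12,0.034,0],"grip":160},
    {"rot":[0,0,0],"xyz":[-0.148,0.042,0],"grip":160},
    {"rot":[0,0,0],"xyz":[-0.172,0.048,0],"grip":160},
    {"rot":[0,0,0],"xyz":[-0.19,0.053,0],"grip":160},
    {"rot":[0,0,0],"xyz":[-0.198,0.056,0],"grip":160}
  ]
}}

```text
clock: 22.78
tool_pos: [0.6013, -0.2989, 0.1673]
eef_rot: [0.716, 0.698, -0.001, 0.0]
contact_force: [-0.0, -0.6, -1.8]
opening: 0.607
finger_force: 25.0
```

Call:
{"name": "carry_out", "arguments": {
  "plan": [
    {"rot":[0,0,0],"xyz":[0,0,0.005],"grip":160},
    {"rot":[0,0,0],"xyz":[0,0,0.015],"grip":160},
    {"rot":[0,0,0],"xyz":[0,0,0.03],"grip":160},
    {"rot":[0,0,0],"xyz":[0,0,0.042],"grip":160},
    {"rot":[0,0,0],"xyz":[0,0,0.05],"grip":160},
    {"rot":[0,0,0],"xyz":[0,0,0.05],"grip":160},
    {"rot":[0,0,0],"xyz":[0,0,0.05],"grip":160}
  ]
}}

```text
clock: 23.37
tool_pos: [0.6022, -0.2936, 0.1171]
eef_rot: [0.714, 0.7, -0.0, -0.001]
contact_force: [0.4, 1.1, -1.8]
opening: 0.605
finger_force: 25.0
```

```bash
python3 go.py .6025 -.2985 .0393 88.3
```

```text
xyz [-0.005   0.0005  0.0778] rot [-0.0012 -0.0008  0.011 ] at [ 0.6022 -0.2936  0.1171] head 88.93 q7 [ 0.66  0.94 -0.54  1.5   0.58  0.87 -0.11] t 23.3667 F [ 0.4  1.1 -1.8] open 53.3
```

Call:
{"name": "carry_out", "arguments": {
  "plan": [
    {"rot":[0,0,0],"xyz":[-0.0045,0.0005,0.01],"grip":160},
    {"rot":[0,0,0],"xyz":[-0.0045,0.0005,0.025],"grip":160},
    {"rot":[0,0,0],"xyz":[-0.0045,0.0005,0.04],"grip":160},
    {"rot":[0,0,0],"xyz":[-0.0045,0.0005,0.05],"grip":160},
    {"rot":[0,0,0],"xyz":[-0.0045,0.0005,0.056],"grip":160},
    {"rot":[0,0,0],"xyz":[-0.0045,0.0005,0.058],"grip":160},
    {"rot":[0,0,0],"xyz":[-0.0045,0.0005,0.058],"grip":160},
    {"rot":[0,0,0],"xyz":[-0.0045,0.0005,0.058],"grip":160}
  ]
}}

```text
clock: 24.03
tool_pos: [0.6034, -0.299, 0.06]
eef_rot: [0.714, 0.7, 0.0, 0.0]
contact_force: [-0.1, -0.3, -1.6]
opening: 0.605
finger_force: 25.0
```

Call:
{"name": "carry_out", "arguments": {
  "plan": [
    {"rot":[0,0,0],"xyz":[0,0,0.004],"grip":160},
    {"rot":[0,0,0],"xyz":[0,0,0.008],"grip":160},
    {"rot":[0,0,0],"xyz":[0,0,0.011],"grip":160},
    {"rot":[0,0,0],"xyz":[0,0,0.013],"grip":160},
    {"rot":[0,0,0],"xyz":[0,0,0.015],"grip":160},
    {"rot":[0,0,0],"xyz":[0,0,0.016],"grip":160},
    {"rot":[0,0,0],"xyz":[0,0,0.016],"grip":160},
    {"rot":[0,0,0],"xyz":[0,0,0.016],"grip":160}
  ]
}}

```text
clock: 24.7
tool_pos: [0.6029, -0.2991, 0.0437]
eef_rot: [0.714, 0.7, 0.0, 0.0]
contact_force: [-0.9, -0.6, -1.8]
opening: 0.604
finger_force: 25.0
```

```bash
python3 go.py .6025 -.2978 .0393 88.3;  python3 - <<'E'
from h import *
cv2.imwrite("pics/w6.png",r.snapshot("scene")[200:380,80:330,::-1].repeat(2,0).repeat(2,1))
E
```

```text
xyz [ 0.0013 -0.0005  0.0044] rot [0.0001 0.     0.0096] at [ 0.6029 -0.2991  0.0437] head 88.85 q7 [ 0.64  1.04 -0.49  1.52  0.64  0.75 -0.15] t 24.7 F [-0.9 -0.6 -1.8] open 53.2
```

View pics/w6.png

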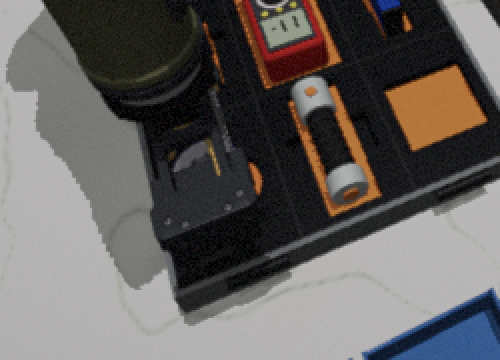

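The gripper sits over the round pocket (orange sliver right of it, ~(255,180)), the torch and meter untouched. Continue down.

Call:
{"name": "carry_out", "arguments": {
  "plan": [
    {"rot":[0,0,0],"xyz":[0.001,0,0.001],"grip":160},
    {"rot":[0,0,0],"xyz":[0.001,0,0.002],"grip":160},
    {"rot":[0,0,0],"xyz":[0.001,0,0.003],"grip":160},
    {"rot":[0,0,0],"xyz":[0.001,0,0.0035],"grip":160},
    {"rot":[0,0,0],"xyz":[0.001,0,0.0035],"grip":160},
    {"rot":[0,0,0],"xyz":[0.001,0,0.0035],"grip":160}
  ]
}}

```text
clock: 25.25
tool_pos: [0.6029, -0.2981, 0.0402]
eef_rot: [0.714, 0.7, -0.0, -0.0]
contact_force: [0.8, 0.1, -2.0]
opening: 0.605
finger_force: 25.0
```

Call:
{"name": "carry_out", "arguments": {
  "plan": [
    {"rot":[0,0,0],"xyz":[0,0,0.0005],"grip":160},
    {"rot":[0,0,0],"xyz":[0,0,0.001],"grip":160},
    {"rot":[0,0,0],"xyz":[0,0,0.001],"grip":160},
    {"rot":[0,0,0],"xyz":[0,0,0.001],"grip":160}
  ]
}}

```text
clock: 25.58
tool_pos: [0.603, -0.2982, 0.0394]
eef_rot: [0.714, 0.7, 0.0, 0.0]
contact_force: [-1.1, -0.2, -0.2]
opening: 0.609
finger_force: 25.0
```

Call:
{"name": "carry_out", "arguments": {
  "plan": [
    {"rot":[0,0,0],"xyz":[0,0,0.0005],"grip":160},
    {"rot":[0,0,0],"xyz":[0,0,0.0005],"grip":50},
    {"rot":[0,0,0],"xyz":[0,0,0.0005],"grip":50},
    {"rot":[0,0,0],"xyz":[0,0,0.0005],"grip":50},
    {"rot":[0,0,0],"xyz":[0,0,-0.008],"grip":50},
    {"rot":[0,0,0],"xyz":[0,0,-0.03],"grip":50},
    {"rot":[0,0,0],"xyz":[0,0,-0.06],"grip":50},
    {"rot":[0,0,0],"xyz":[0,0,-0.095],"grip":50}
  ]
}}

```text
clock: 26.25
tool_pos: [0.6018, -0.2977, 0.1342]
eef_rot: [0.714, 0.7, -0.001, -0.001]
contact_force: [0.4, 0.2, -0.2]
opening: 0.8
finger_force: 0.0
```

Call:
{"name": "carry_out", "arguments": {
  "plan": [
    {"rot":[0,0,0],"xyz":[0.015,-0.006,-0.025],"grip":50},
    {"rot":[0,0,-0.02],"xyz":[0.04,-0.015,-0.05],"grip":0},
    {"rot":[0,0,-0.04],"xyz":[0.068,-0.026,-0.065],"grip":0},
    {"rot":[0,0,-0.06],"xyz":[0.1,-0.038,-0.075],"grip":0},
    {"rot":[0,0,-0.08],"xyz":[0.132,-0.05,-0.08],"grip":0},
    {"rot":[0,0,-0.11],"xyz":[0.165,-0.062,-0.08],"grip":0},
    {"rot":[0,0,-0.14],"xyz":[0.2,-0.075,-0.08],"grip":0},
    {"rot":[0,0,-0.16],"xyz":[0.23,-0.087,-0.08],"grip":0}
  ]
}}

```text
clock: 26.92
tool_pos: [0.5199, -0.0641, 0.2152]
eef_rot: [0.655, 0.756, 0.001, 0.0]
contact_force: [-0.2, 0.8, 0.5]
opening: 0.999
finger_force: 0.0
```

```bash
python3 go.py .4815 .047 .215 98.5
```

```text
xyz [ 0.1154 -0.0222  0.0002] rot [ 0.0015 -0.0003 -0.0059] at [ 0.5199 -0.0641  0.2152] head 98.16 q7 [ 0.42  0.65 -0.63  1.88  0.53  0.78 -0.36] t 26.9167 F [-0.2  0.8  0.5] open 87.9
```

Call:
{"name": "carry_out", "arguments": {
  "plan": [
    {"rot":[0,0,0],"xyz":[0.03,-0.006,0],"grip":0},
    {"rot":[0,0,0],"xyz":[0.06,-0.012,0],"grip":0},
    {"rot":[0,0,0],"xyz":[0.085,-0.017,0],"grip":0},
    {"rot":[0,0,0],"xyz":[0.105,-0.02,0],"grip":0},
    {"rot":[0,0,0],"xyz":[0.115,-0.022,0],"grip":0},
    {"rot":[0,0,0],"xyz":[0.115,-0.022,0],"grip":0},
    {"rot":[0,0,0],"xyz":[0.115,-0.022,0],"grip":0},
    {"rot":[0,0,0],"xyz":[0.115,-0.022,0],"grip":0}
  ]
}}

```text
clock: 27.58
tool_pos: [0.4832, 0.0427, 0.2142]
eef_rot: [0.657, 0.754, -0.0, 0.001]
contact_force: [0.2, -0.3, -0.2]
opening: 1.002
finger_force: 0.0
```

```bash
python3 - <<'E'
from h import *
c=cam("wrist");img=r.snapshot("wrist");w=(.39,.58,-.05,.16)
q=ortho(img,c,.062,*w,s=2.5,fish=True);blobs(q,(78,60,30),(98,255,255),.58,.16,2.5)
cv2.imwrite("pics/w7.png",q[:,:,::-1])
E
python3 go.py .4814 .0619 .215 98.5
```

```text
c [0.4827 0.0653] size mm [59.7 63. ] long axis yaw deg 99.4 area 3599.28
xyz [ 0.0194  0.0008 -0.0009] rot [-0.0001  0.0011 -0.0112] at [0.4832 0.0426 0.2141] head 97.86 q7 [ 0.21  0.6  -0.62  1.99  0.53  0.71 -0.6 ] t 27.6333 F [-0.1  0.1 -1. ] open 88.1
```

View pics/w7.png

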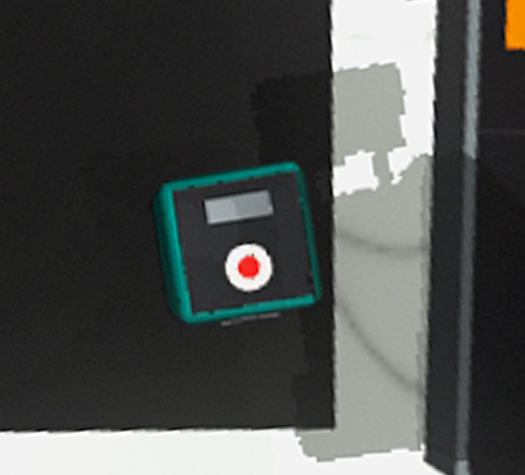

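```bash
python3 go.py .4825 .0636 .09 99.4
```

```text
xyz [0.0211 0.0022 0.1241] rot [-0.0001  0.0011 -0.027 ] at [0.4832 0.0426 0.2141] head 97.86 q7 [ 0.21  0.6  -0.62  1.99  0.53  0.71 -0.6 ] t 27.6333 F [-0.1  0.1 -1. ] open 88.1
```

Call:
{"name": "carry_out", "arguments": {
  "plan": [
    {"rot":[0,0,-0.01],"xyz":[0.01,0.001,0.005],"grip":0},
    {"rot":[0,0,-0.02],"xyz":[0.018,0.002,0.02],"grip":0},
    {"rot":[0,0,-0.027],"xyz":[0.021,0.002,0.05],"grip":0},
    {"rot":[0,0,-0.027],"xyz":[0.021,0.002,0.08],"grip":0},
    {"rot":[0,0,-0.027],"xyz":[0.021,0.002,0.105],"grip":0},
    {"rot":[0,0,-0.027],"xyz":[0.021,0.002,0.12],"grip":0},
    {"rot":[0,0,-0.027],"xyz":[0.021,0.002,0.124],"grip":0},
    {"rot":[0,0,-0.027],"xyz":[0.021,0.002,0.124],"grip":0}
  ]
}}

```text
clock: 28.3
tool_pos: [0.4812, 0.0655, 0.0891]
eef_rot: [0.646, 0.764, -0.001, -0.001]
contact_force: [-0.0, -1.3, -0.3]
opening: 1.001
finger_force: 0.0
```

```bash
python3 go.py .4825 .0636 .019 99.4
```

```text
xyz [-0.0021  0.0011  0.0701] rot [-0.0023  0.0002  0.0032] at [0.4812 0.0655 0.0891] head 99.58 q7 [ 0.01  0.8  -0.39  2.09  0.78  0.4  -0.84] t 28.3 F [-0.  -1.3 -0.3] open 88.1
```

Call:
{"name": "carry_out", "arguments": {
  "plan": [
    {"rot":[0,0,0],"xyz":[-0.0015,0.001,0.015],"grip":0},
    {"rot":[0,0,0],"xyz":[-0.0015,0.001,0.035],"grip":0},
    {"rot":[0,0,0],"xyz":[-0.0015,0.001,0.052],"grip":0},
    {"rot":[0,0,0],"xyz":[-0.0015,0.001,0.064],"grip":0},
    {"rot":[0,0,0],"xyz":[-0.0015,0.001,0.07],"grip":0},
    {"rot":[0,0,0],"xyz":[-0.0015,0.001,0.07],"grip":0},
    {"rot":[0,0,0],"xyz":[-0.0015,0.001,0.07],"grip":50},
    {"rot":[0,0,0],"xyz":[-0.0015,0.001,0.07],"grip":80}
  ]
}}

```text
clock: 28.97
tool_pos: [0.4837, 0.0643, 0.0212]
eef_rot: [0.646, 0.763, 0.001, 0.0]
contact_force: [0.1, 0.4, 0.3]
opening: 0.876
finger_force: 0.0
```

Call:
{"name": "carry_out", "arguments": {
  "plan": [
    {"rot":[0,0,0],"xyz":[0,0,0],"grip":140},
    {"rot":[0,0,0],"xyz":[0,0,0],"grip":140},
    {"rot":[0,0,0],"xyz":[0,0,0],"grip":140},
    {"rot":[0,0,0],"xyz":[0,0,0],"grip":140},
    {"rot":[0,0,0],"xyz":[0,0,0],"grip":140}
  ],
  "squeeze": 28
}}

```text
clock: 29.38
tool_pos: [0.4832, 0.064, 0.0208]
eef_rot: [0.646, 0.764, 0.0, 0.0]
contact_force: [-0.3, -1.2, 6.5]
opening: 0.681
finger_force: 28.0
```

```bash
python3 go.py .608 -.098 .168 88.3
```

```text
xyz [-0.1806  0.0963 -0.1471] rot [0.0007 0.0002 0.1965] at [0.4832 0.064  0.0208] head 99.56 q7 [-0.11  0.92 -0.2   2.11  0.91  0.2  -0.96] t 29.3833 F [-0.3 -1.2  6.5] open 59.9
```

Call:
{"name": "carry_out", "arguments": {
  "plan": [
    {"rot":[0,0,0],"xyz":[0,0,-0.008],"grip":140},
    {"rot":[0,0,0],"xyz":[0,0,-0.022],"grip":140},
    {"rot":[0,0,0],"xyz":[0,0,-0.045],"grip":140},
    {"rot":[0,0,0],"xyz":[0,0,-0.07],"grip":140},
    {"rot":[0,0,0],"xyz":[0,0,-0.095],"grip":140},
    {"rot":[0,0,0.02],"xyz":[-0.01,0.005,-0.118],"grip":140},
    {"rot":[0,0,0.04],"xyz":[-0.026,0.014,-0.138],"grip":140},
    {"rot":[0,0,0.06],"xyz":[-0.05,0.027,-0.147],"grip":140}
  ]
}}

```text
clock: 30.05
tool_pos: [0.5176, 0.0211, 0.1695]
eef_rot: [0.667, 0.745, 0.001, -0.0]
contact_force: [-0.1, -0.1, -4.8]
opening: 0.672
finger_force: 28.0
```

```bash
python3 go.py .608 -.098 .168 88.3
```

```text
xyz [-0.1284  0.0767  0.0013] rot [ 0.0011 -0.0021  0.1401] at [0.5176 0.0211 0.1695] head 96.33 q7 [ 0.22  0.71 -0.58  1.94  0.6   0.67 -0.62] t 30.05 F [-0.1 -0.1 -4.8] open 59.2
```

Call:
{"name": "carry_out", "arguments": {
  "plan": [
    {"rot":[0,0,0.03],"xyz":[-0.025,0.015,0],"grip":140},
    {"rot":[0,0,0.06],"xyz":[-0.05,0.03,0],"grip":140},
    {"rot":[0,0,0.09],"xyz":[-0.075,0.045,0],"grip":140},
    {"rot":[0,0,0.115],"xyz":[-0.098,0.058,0],"grip":140},
    {"rot":[0,0,0.13],"xyz":[-0.115,0.069,0],"grip":140},
    {"rot":[0,0,0.138],"xyz":[-0.127,0.076,0],"grip":140},
    {"rot":[0,0,0.138],"xyz":[-0.127,0.076,0.01],"grip":140},
    {"rot":[0,0,0.138],"xyz":[-0.127,0.076,0.025],"grip":140}
  ]
}}

```text
clock: 30.72
tool_pos: [0.6073, -0.0997, 0.1418]
eef_rot: [0.719, 0.695, 0.0, 0.0]
contact_force: [-0.7, 0.8, -4.6]
opening: 0.674
finger_force: 28.0
```

Call:
{"name": "carry_out", "arguments": {
  "plan": [
    {"rot":[0,0,0],"xyz":[0,0,0.015],"grip":140},
    {"rot":[0,0,0],"xyz":[0,0,0.025],"grip":140},
    {"rot":[0,0,0],"xyz":[0,0,0.03],"grip":140},
    {"rot":[0,0,0],"xyz":[0,0,0.03],"grip":140},
    {"rot":[0,0,0],"xyz":[0,0,0.03],"grip":140}
  ]
}}

```text
clock: 31.13
tool_pos: [0.6069, -0.0984, 0.1121]
eef_rot: [0.718, 0.696, -0.0, -0.0]
contact_force: [0.5, -0.1, -4.9]
opening: 0.678
finger_force: 28.0
```

```bash
python3 go.py .6085 -.098 .0398 88.3
```

```text
xyz [0.0004 0.0017 0.0723] rot [-0.0005 -0.0002 -0.0007] at [ 0.6069 -0.0984  0.1121] head 88.26 q7 [ 0.37  0.88 -0.52  1.69  0.61  0.74 -0.49] t 31.1333 F [ 0.5 -0.1 -4.9] open 59.7
```

Call:
{"name": "carry_out", "arguments": {
  "plan": [
    {"rot":[0,0,0],"xyz":[0,0.001,0.01],"grip":140},
    {"rot":[0,0,0],"xyz":[0,0.001,0.025],"grip":140},
    {"rot":[0,0,0],"xyz":[0,0.001,0.038],"grip":140},
    {"rot":[0,0,0],"xyz":[0,0.001,0.046],"grip":140},
    {"rot":[0,0,0],"xyz":[0,0.001,0.051],"grip":140},
    {"rot":[0,0,0],"xyz":[0,0.001,0.052],"grip":140},
    {"rot":[0,0,0],"xyz":[0,0.001,0.052],"grip":140},
    {"rot":[0,0,0],"xyz":[0,0.001,0.052],"grip":140}
  ]
}}

```text
clock: 31.8
tool_pos: [0.6086, -0.0988, 0.0607]
eef_rot: [0.718, 0.696, 0.0, 0.0]
contact_force: [0.9, -0.5, -4.1]
opening: 0.675
finger_force: 28.0
```

Call:
{"name": "carry_out", "arguments": {
  "plan": [
    {"rot":[0,0,0],"xyz":[0,0,0.004],"grip":140},
    {"rot":[0,0,0],"xyz":[0,0,0.008],"grip":140},
    {"rot":[0,0,0],"xyz":[0,0,0.011],"grip":140},
    {"rot":[0,0,0],"xyz":[0,0,0.013],"grip":140},
    {"rot":[0,0,0],"xyz":[0,0,0.015],"grip":140},
    {"rot":[0,0,0],"xyz":[0,0,0.016],"grip":140},
    {"rot":[0,0,0],"xyz":[0,0,0.016],"grip":140},
    {"rot":[0,0,0],"xyz":[0,0,0.016],"grip":140}
  ]
}}

```text
clock: 32.47
tool_pos: [0.6081, -0.0988, 0.0442]
eef_rot: [0.718, 0.696, 0.0, 0.0]
contact_force: [0.7, 0.1, -5.0]
opening: 0.679
finger_force: 28.0
```

```bash
python3 go.py .6085 -.098 .0398 88.3
```

```text
xyz [0.0008 0.0004 0.0044] rot [ 0.0001  0.     -0.0013] at [ 0.6081 -0.0988  0.0442] head 88.23 q7 [ 0.34  0.98 -0.46  1.71  0.68  0.62 -0.54] t 32.4667 F [ 0.7  0.1 -5. ] open 59.7
```

Call:
{"name": "carry_out", "arguments": {
  "plan": [
    {"rot":[0,0,0],"xyz":[0,0,0.001],"grip":140},
    {"rot":[0,0,0],"xyz":[0,0,0.002],"grip":140},
    {"rot":[0,0,0],"xyz":[0,0,0.003],"grip":140},
    {"rot":[0,0,0],"xyz":[0,0,0.0035],"grip":140},
    {"rot":[0,0,0],"xyz":[0,0,0.0035],"grip":140},
    {"rot":[0,0,0],"xyz":[0,0,0.0035],"grip":140}
  ]
}}

```text
clock: 32.97
tool_pos: [0.608, -0.0989, 0.0407]
eef_rot: [0.718, 0.696, -0.0, 0.0]
contact_force: [0.2, 0.4, -4.0]
opening: 0.678
finger_force: 28.0
```

Call:
{"name": "carry_out", "arguments": {
  "plan": [
    {"rot":[0,0,0],"xyz":[0,0,0.0005],"grip":140},
    {"rot":[0,0,0],"xyz":[0,0,0.001],"grip":140},
    {"rot":[0,0,0],"xyz":[0,0,0.001],"grip":140},
    {"rot":[0,0,0],"xyz":[0,0,0.001],"grip":140}
  ]
}}

```text
clock: 33.3
tool_pos: [0.6082, -0.0988, 0.0399]
eef_rot: [0.718, 0.696, 0.0, 0.0]
contact_force: [0.2, 0.0, -3.2]
opening: 0.679
finger_force: 28.0
```

Call:
{"name": "carry_out", "arguments": {
  "plan": [
    {"rot":[0,0,0],"xyz":[0,0,0.0005],"grip":140},
    {"rot":[0,0,0],"xyz":[0,0,0.001],"grip":140},
    {"rot":[0,0,0],"xyz":[0,0,0.001],"grip":140},
    {"rot":[0,0,0],"xyz":[0,0,0.001],"grip":140}
  ]
}}

```text
clock: 33.63
tool_pos: [0.6081, -0.0988, 0.0398]
eef_rot: [0.718, 0.696, -0.0, 0.0]
contact_force: [-2.8, 0.7, 7.1]
opening: 0.677
finger_force: 28.0
```

Seated; release, lift, and retreat to the side to look.

Call:
{"name": "carry_out", "arguments": {
  "plan": [
    {"rot":[0,0,0],"xyz":[0,0,0],"grip":35},
    {"rot":[0,0,0],"xyz":[0,0,0],"grip":35},
    {"rot":[0,0,0],"xyz":[0,0,0],"grip":35},
    {"rot":[0,0,0],"xyz":[0,0,-0.008],"grip":35},
    {"rot":[0,0,0],"xyz":[0,0,-0.03],"grip":35},
    {"rot":[0,0,0],"xyz":[0,0,-0.06],"grip":35},
    {"rot":[0,0,0],"xyz":[0,0,-0.095],"grip":35},
    {"rot":[0,0,0],"xyz":[0,0,-0.13],"grip":35}
  ]
}}

```text
clock: 34.3
tool_pos: [0.6077, -0.0987, 0.1703]
eef_rot: [0.718, 0.696, -0.0, -0.0]
contact_force: [0.9, -0.8, -0.4]
opening: 0.863
finger_force: 0.0
```

Call:
{"name": "carry_out", "arguments": {
  "plan": [
    {"rot":[0,0,0],"xyz":[0.03,0,-0.02],"grip":35},
    {"rot":[0,0,0],"xyz":[0.06,0,-0.04],"grip":35},
    {"rot":[0,0,0],"xyz":[0.09,0,-0.05],"grip":35},
    {"rot":[0,0,0],"xyz":[0.12,0,-0.05],"grip":35},
    {"rot":[0,0,0],"xyz":[0.15,0,-0.05],"grip":35},
    {"rot":[0,0,0],"xyz":[0.18,0,-0.05],"grip":35},
    {"rot":[0,0,0],"xyz":[0.21,0,-0.05],"grip":35},
    {"rot":[0,0,0],"xyz":[0.24,0,-0.05],"grip":35}
  ]
}}

```text
clock: 34.97
tool_pos: [0.6154, 0.1425, 0.2194]
eef_rot: [0.718, 0.696, 0.0, 0.0]
contact_force: [0.0, -0.6, 0.5]
opening: 0.866
finger_force: 0.0
```

Call:
{"name": "carry_out", "arguments": {
  "plan": [
    {"rot":[0,0,0],"xyz":[0.03,0,0],"grip":35},
    {"rot":[0,0,0],"xyz":[0.05,0,0],"grip":35},
    {"rot":[0,0,0],"xyz":[0.06,0,0],"grip":35},
    {"rot":[0,0,0],"xyz":[0.06,0,0],"grip":35}
  ]
}}

```text
clock: 35.3
tool_pos: [0.6167, 0.2044, 0.2192]
eef_rot: [0.716, 0.698, 0.001, -0.001]
contact_force: [-0.3, 0.5, 0.6]
opening: 0.86
finger_force: 0.0
```

Run:
```python
from h import *
a=r.snapshot("top")[130:290,325:490,::-1];b=r.snapshot("scene")[150:360,120:360,::-1]
f=lambda i:cv2.resize(i,(400,int(400*i.shape[0]/i.shape[1])),interpolation=cv2.INTER_CUBIC)[:350]
cv2.imwrite("pics/end.png",np.hstack([f(a),f(b)]))
```

```text
(no output)
```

View pics/end.png

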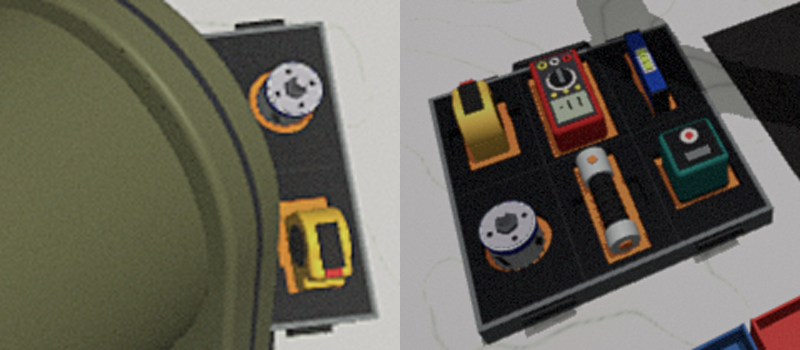

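The scene view shows all four tools upright in their own cut-outs, with orange margin visible around each. The torch and spirit level look undisturbed. The heights at contact matched the pocket floors.

```bash
python3 -c "
from plant import r
print(r.finish_job())"
```

```text
the job is handed in; nothing more can be done
None
```

The multimeter, tape measure, hole saw and laser level are each down and upright in their own foam cut-outs, placed in that order; the torch and spirit level were left where they were. The job was handed in at about 35 s.

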